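# Set the photometer to the chlorophyll line and take the reading

### The arm

A 7-joint arm with a two-finger parallel gripper is mounted at the origin on a cart in front of the work surface, level with it; the furniture and walls round the work are solid. World frame = base frame: x ahead of the robot, y to its left, z up, the work surface at z = 0. Lengths are in m, angles in rad, forces in N, time in s.
With the tool pointing down it reaches from about 0.425 to 0.925 m from the base axis. Payload 6.8 kg.
Tool frame: the origin (TCP) lies on the front face of the gripper's body, between the roots of the fingers; the fingertips stand 73 mm ahead of it and the grasp point (between the pads) lies 54 mm ahead of it (env.nose_length is the distance from the TCP to the fingertips, in m); z points along the fingers, y is the direction in which the jaws open and shut (so a half turn about z gives the same grasp; the last joint's range is limited). The gripper opens to 85 mm and grips with 20 to 120 N. Pads are 22 mm wide; open, the fingers measure 114 mm over their backs; the gripper's body (76 mm by 85 mm) begins 54 mm behind the grasp point. The pads swing forward as they close: fully open they stand 13 mm farther back than shut.
Start: joints at [1.238, 0.477, 0.022, 1.555, -0.011, 1.109, -0.083], TCP at [0.15, -0.658, 0.304] pointing down, gripper open.
Joint ranges: [-2.96, 2.96], [-0.34, 2.1], [-1.41, 1.46], [0.24, 2.44], [-1.37, 4.51], [0.17, 1.92], [-2.96, 2.96]. Speed limits (rad/s): [2.39, 2.39, 3.14, 3.14, 3.14, 3.14, 3.14].

### API

Orientations are given as a unit quaternion [w, x, y, z].
In Python, from cell import env, kin, camera, calibration, job gives the robot as it stands. The module is installed in compiled form; this text tells all that it offers. Calls block until the motion is done:
- env.reach(position, orientation): joint-space move of the TCP to a pose.
- env.movel(position, velocity=0.15, rot=None, stop_force=None): straight line of the TCP; rot=None keeps the orientation; velocity is the mean speed in m/s. With stop_force (N) it stops when the force on the tool has changed by that much, and returns True; else False.
- env.goto_joints(angles): joint-space move.
- env.grip(opening, f_grip=None): finger opening in m; f_grip is the grip in N (None keeps the last); returns when the fingers have stopped.
- env.dwell(seconds).
- kin.inverse_kinematics(position, orientation): joint angles nearest the present ones, or None.
- env.get_state(): the state.
- camera(name): name is "scene" or "side" or "wrist"; returns (picture, depth): 384x512x3 uint8, blue, green, red; 384x512 float32, m along the optical axis (not along the pixel's ray), 0 where there is no reading.
- calibration(name): a dict with "fx", "fy", "cx", "cy" (pixels), "rvec" (rotation vector, rad) and "tvec" (3), from world to camera coordinates, as OpenCV has them. Camera axes: x right, y down, z forward; pixel columns grow to the right and rows downward; lengths in m; the calibration is good to about 2 mm. A picture is of the moment at which its call begins: read the wrist's pose just before it. calibration takes no time and is no camera call; for the wrist camera it gives the pose at the moment of the call.
A pose or a line that the arm cannot do raises env.PlanningError and nothing moves.
- job.job_done(): hands the job in, once; it reports no verdict.
The state is a dict: "time": time; "qpos": joint angles; "joint_velocities": joint speeds; "joint_torque": joint torques, N m; "tcp_pos": TCP position; "orientation": TCP orientation; "force": force on the tool from outside, world axes, zero at the start; "torque": the same for the moment, N m; "opening": finger opening in m.
Only numpy, scipy, OpenCV 4.12 (cv2) and the standard library are available. Lean on these libraries where they do the work, as an engineer would, in place of code of your own. Each camera call takes 0.05 s, during which the arm holds its last target. There are 200 camera calls.

### The job

Set up the photometer for its next reading, with fingertip pushes only: push the big dial round by its blue finger tab, without pinching the tab, until the dial's white index line points at the red line of the scale, and push the grey sliding cover back until the cuvette compartment is fully shut. When both are done, press the green read key all the way down and let it come up again. Leave the dial lined up and the cover shut, and do not disturb the vials, beakers and other things on the bench.

Things in the scene. Friction and masses are not known exactly. Their poses are not given: they have to be found in the camera images.
- photometer: white bench photometer, does not move when pushed; 230 mm deep (x) x 300 mm wide (y), flat top deck 95 mm above the bench, sloping front with a display reaching 30 mm further forward at the foot. Origin at the centre of its footprint on the bench; its x axis points from its front to its back, y to its left, z up. Nothing on the deck stands higher than 42 mm above it
- dial_axis (a point): point on the vertical axis of the black dial at the height of the dial disc's flat top, 16.5 mm above the deck (111.5 mm above the bench). Disc: 90 mm diameter, knurled edge. On its right-hand half of the deck, 20 mm behind and 72 mm to the right of the photometer's origin
- dial (a joint): angle of the dial in rad: 0 when its index line and finger tab point to the photometer's back (+x of photometer), growing counter-clockwise seen from above; end stops at -2.5 and 2.5. Friction about 0.07 N m (2 to 3 N at the tab) holds it where it is left; it does not spring back or run on. Always starts clockwise of the red line, 0.4 to 3.9 rad away
- tab_tip (a point): outer end of the top edge of the dial's upright finger tab: a blue radial fin on the dial disc, 12 mm thick, standing 25 mm above the disc top, reaching from 12 to 41 mm from the dial axis in the direction of the index line, with the white line along its top and down its outer end. Push on either of its two upright flanks; pressing both flanks at the same time counts as pinching
- index_mark (a point): point on the line of the white index, 54 mm from the dial axis, over the scale ring; turns with the dial
- red_line (a point): middle of the red line (5 mm wide, 14 mm long) among the white lines on the black scale ring round the dial, 54 mm from the dial axis; this is the target. The ring, 123 mm in diameter and 12 mm above the deck (4.5 mm below the disc top), is flat and too stiff to turn; white lines are 5 degrees apart
- scale_ring (a joint): angle of the red line about the dial axis in rad, same zero and direction as joint dial: the index points at the red line when both values are equal
- cover (a joint): how far the grey sliding cover stands open in m: 0 = fully shut against its rear stop (cuvette covered), 0.062 = fully open (towards the photometer's front). It slides along the photometer's x axis, shut towards +x; friction about 1.5 N, stays where it is left. Cover 90 mm deep, 104 mm wide, top 14 mm above the deck
- cover_front (a point): middle of the upper front edge of the cover (14 mm above the deck), on the upright front face to push on; moves with the cover
- read_key (a joint): travel of the read key in m: 0 up, 0.006 fully down; sprung, about 3.5 N when fully down, comes up by itself
- read_key_top (a point): centre of the top of the green round read key (24 mm diameter), 22 mm above the deck, in a 12 mm high black housing of 40 mm diameter, in front of the dial; pressed straight down
- red_vial: white capped vial with red cap, 27 mm diameter, 51 mm high, a bystander standing on the bench to the right of the photometer; origin at the centre of its underside
- white_vial: white capped vial, 27 mm diameter, 51 mm high, a bystander to the right of the photometer; origin at the centre of its underside
- lab_timer: white timer lying flat, 62 x 62 x 18 mm, a bystander at the right; origin at the centre of its underside
- red_marker: red and white marker pen lying on the bench, 17 x 135 x 16 mm, a bystander at the right; origin at the centre of its underside
- beaker_01: clear open sample beaker, 50 x 55 x 62 mm, a bystander left of the photometer; origin at the centre of its underside
- beaker_02: clear open sample beaker, 50 x 55 x 62 mm, a bystander left of the photometer; origin at the centre of its underside
- beaker_06: clear open sample beaker, 50 x 55 x 62 mm, a bystander left of the photometer; origin at the centre of its underside
- beaker_12: clear open sample beaker, 50 x 55 x 62 mm, a bystander left of the photometer; origin at the centre of its underside

How it is judged:
On the way, in this order (a step that is already met when the one before it is completed fails the run):
1. the index line points at the red line (within 4 mm at the scale) and the cover is shut (within 3 mm), in either order (horizontal distance between index_mark and red_line below 0.004 m and value of joint cover below 0.003 m), for 0.2 s.
2. the read key is pressed down (at least 4.5 mm of its 6 mm) (value of joint read_key above 0.0045 m), for 0.1 s.
At the end, for the whole second after the job is handed in: the dial's index line points at the red line within 4 mm measured at the scale (about 4 degrees), the cover is shut within 3 mm, the read key is up again, and every bystander is within 20 mm of where it stood (all of step 1 and value of joint read_key below 0.0015 m and not (distance of red_vial from where it was at the start of the episode above 0.02 m) and not (distance of white_vial from where it was at the start of the episode above 0.02 m) and not (distance of lab_timer from where it was at the start of the episode above 0.02 m) and not (distance of red_marker from where it was at the start of the episode above 0.02 m) and not (distance of beaker_01 from where it was at the start of the episode above 0.02 m) and not (distance of beaker_02 from where it was at the start of the episode above 0.02 m) and not (distance of beaker_06 from where it was at the start of the episode above 0.02 m) and not (distance of beaker_12 from where it was at the start of the episode above 0.02 m)); the robot touches nothing.
It fails at once if the read key is pressed before the dial is set and the cover shut (value of joint read_key above 0.003 m and (not (horizontal distance between index_mark and red_line below 0.004 m) or not (value of joint cover below 0.003 m))).
It fails at once if the finger tab is pinched (both flanks pressed at once) (contact force between the fingers and tab_left_flank above 1.5 N and contact force between the fingers and tab_right_flank above 1.5 N).
It fails at once if a bystander is lifted, carried or pushed more than 20 mm (distance of any of red_vial, white_vial, lab_timer, red_marker, beaker_01, beaker_02, beaker_06, beaker_12 from where it was at the start of the episode above 0.02 m).
It also fails if it takes over 64 s, if anything falls off the work surface, if the arm or the gripper's body presses on something with over 40 N, if the wrist force passes 120 N, or if a joint passes its speed limit or range.

## Working session

There is one attempt and no reset: what is moved stays moved. The work goes in short steps, each a Python script; the robot and the scene stay as the last script left them, time stands still between calls to the robot, and variables do not carry over. Pictures are saved under pics/ and viewed, on a budget of 10 in all, crops included, one or two more only if the job needs it, and the job is handed in when it is done.

```bash
mkdir -p pics; cat > h.py <<'E'
import numpy as np, cv2
from cell import env, kin, camera, calibration, job
def cal(n):
    c=calibration(n); R=cv2.Rodrigues(np.array(c["rvec"],float))[0]; return c,R,np.array(c["tvec"],float).ravel()
def unproj(c,R,t,u,v,z):
    d=R.T@np.array([(u-c["cx"])/c["fx"],(v-c["cy"])/c["fy"],1.]); o=-R.T@t
    return o+d*(z-o[2])/d[2]
def cloud(c,R,t,D):
    v,u=np.mgrid[:D.shape[0],:D.shape[1]]
    P=np.stack([(u-c["cx"])/c["fx"]*D,(v-c["cy"])/c["fy"]*D,D],-1)
    return (P-t)@R
E
python3 - <<'E'
from h import *
s=env.get_state();print(s["time"],s["tcp_pos"],s["orientation"],s["opening"],env.nose_length)
for n in("scene","side"):
    c,R,t=cal(n);print(n,-R.T@t,c["fx"],R[2])
    p,d=camera(n);cv2.imwrite(f"pics/{n}0.png",p);np.save(f"{n}0.npy",d)
E
```

```text
0.0 [ 0.15036901 -0.65756023  0.30290829] [-9.10734739e-04  9.93687775e-01  1.12177310e-01 -1.65732824e-04] 0.08521297581863065 0.0726
scene [-0.45735793 -0.65433634  0.77187416] 432.96083058372375 [ 0.74469141  0.47031943 -0.47353389]
side [0.11284997 0.96721313 0.79330032] 428.7862236345162 [ 0.36613891 -0.76286393 -0.5328986 ]
```

View pics/scene0.png

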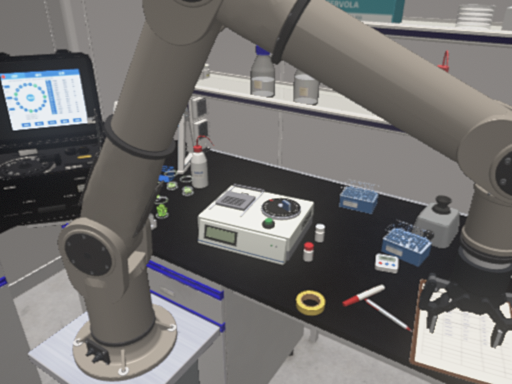

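View pics/side0.png

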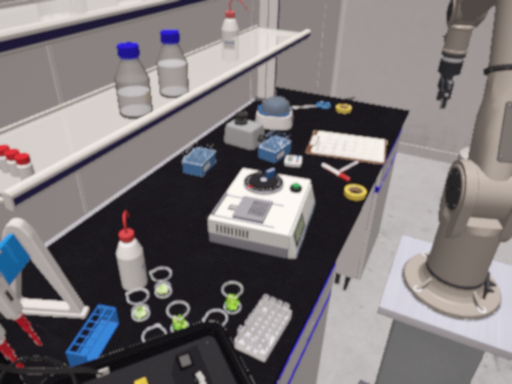

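The photometer's deck is at about (255,215) in the scene view and (265,205) in the side view. The dial is on its right, the green key in front of the dial and the cover on the left. Next I'll get its pose from the depth at deck height and the green key.

```bash
python3 - <<'E'
from h import *
for n,box in(("scene",(170,280,190,330)),("side",(150,270,195,330))):
    c,R,t=cal(n);d=np.load(n+"0.npy");p=cv2.imread(f"pics/{n}0.png");P=cloud(c,R,t,d)
    m=np.zeros(d.shape,bool);m[box[0]:box[1],box[2]:box[3]]=1;m&=d>0
    k=m&(abs(P[...,2]-.095)<.006)
    k=k.astype(np.uint8);k=cv2.morphologyEx(k,cv2.MORPH_CLOSE,np.ones((5,5)))
    nn,L,S,C=cv2.connectedComponentsWithStats(k);i=1+S[1:,4].argmax()
    q=P[(L==i)&(abs(P[...,2]-.095)<.006)]
    print(n,len(q),np.median(q[:,2]),cv2.minAreaRect((q[:,:2]*1000).astype(np.float32)),q.min(0),q.max(0))
    h=cv2.cvtColor(p,cv2.COLOR_BGR2HSV)
    for nm,lo,hi,z in(("green",(50,90,30),(85,255,255),.117),("blue",(100,110,40),(125,255,255),.136)):
        g=cv2.inRange(h,lo,hi)*m.astype(np.uint8)
        v,u=np.nonzero(g)
        if len(v): print(nm,len(v),u.mean(),v.mean(),unproj(c,R,t,u.mean(),v.mean(),z),np.median(P[v,u],0))
E
```

```text
scene 2263 0.0962278147230611 ((543.3981323242188, -14.290283203125), (236.65728759765625, 300.9502258300781), 8.841756820678711) [ 0.40899747 -0.17762126  0.08900147] [0.681838   0.14738362 0.10096843]
green 25 268.36 220.2 [ 0.4742502  -0.09960596  0.117     ] [ 0.47188504 -0.10004614  0.11771555]
blue 4 190.75 278.75 [ 0.12764868 -0.10086565  0.136     ] [ 0.31163971  0.07339168 -0.06344769]
side 2818 0.09513892805803102 ((545.3106079101562, -9.531967163085938), (230.1659698486328, 304.0544738769531), 8.947778701782227) [ 0.41041975 -0.17662293  0.0890065 ] [0.68263848 0.15375419 0.10099194]
green 31 295.38709677419354 186.19354838709677 [ 0.47102711 -0.08294533  0.117     ] [ 0.47237522 -0.08809107  0.11359148]
blue 345 250.27246376811595 161.46666666666667 [ 0.6451844  -0.12670685  0.136     ] [ 0.71008084 -0.38576656  0.02276323]
```

```bash
cat >> h.py <<'E'
def q(psi): return [0,np.cos(psi/2),np.sin(psi/2),0]
YAW=np.radians(8.9)
E
python3 - <<'E'
from h import *
s=env.get_state()
c,R,t=cal("wrist");o=-R.T@t-s["tcp_pos"]
print("cam offset",o,"fwd",R[2])
psi0=2*np.arctan2(s["orientation"][2],s["orientation"][1]); 
ang=YAW-psi0; off=np.array([[np.cos(ang),-np.sin(ang)],[np.sin(ang),np.cos(ang)]])@o[:2]
print(off,psi0)
for psi in(YAW,):
    tgt=np.array([.555,-.045])-off
    p=[*tgt,.36]
    print(p,kin.inverse_kinematics(p,q(psi)))
env.grip(0.0)
env.reach(p,q(psi))
s=env.get_state();print(s["time"],s["tcp_pos"],s["opening"],s["qpos"])
c,R,t=cal("wrist");im,d=camera("wrist");cv2.imwrite("pics/w1.png",im);np.savez("w1.npz",d=d,R=R,t=t,k=[c["fx"],c["fy"],c["cx"],c["cy"]])
E
```

```text
cam offset [0.0645641  0.01511818 0.07092859] fwd [-0.25205582 -0.05629432 -0.96607392]
[0.06545813 0.0105979 ] 0.2248371178984423
[np.float64(0.4895418691354969), np.float64(-0.05559790177659552), 0.36] [ 0.48204288  0.16324807 -0.55007825  1.88081878  0.09439254  1.12301378
 -1.51851872]
3.325 [ 0.48960753 -0.05656524  0.35988496] 5.1822657337774036e-05 [ 0.48283123  0.16362402 -0.54898225  1.88059513  0.09454215  1.12299569
 -1.5182845 ]
```

View pics/w1.png

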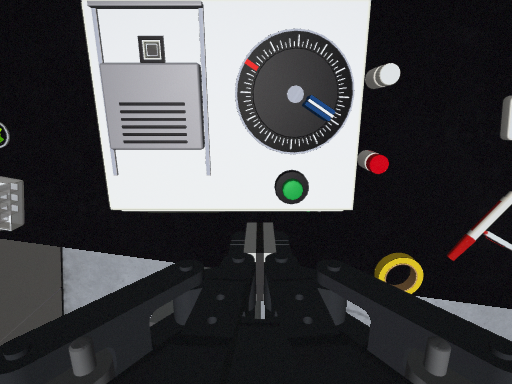

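The wrist view shows the dial centre at about (295,94), the tab pointing to (333,117) and the red line at (252,65). The key is at (292,188), and the cover's front edge is at row ~150, columns 111–202. Turning the dial counter-clockwise by about 3.1 rad is needed. I'll measure these precisely now.

```bash
cat >> h.py <<'E'
def ray_w(im,c,R,t,A=None,verbose=True):
    h=cv2.cvtColor(im,cv2.COLOR_BGR2HSV); out={}
    def cen(lo,hi,box,z):
        m=np.zeros(h.shape[:2],np.uint8);x0,y0,x1,y1=box;m[y0:y1,x0:x1]=1
        g=cv2.inRange(h,lo,hi)*m;v,u=np.nonzero(g)
        return np.array([unproj(c,R,t,a,b,z) for a,b in zip(u,v)]).reshape(-1,3)
    return cen
def circ(P):
    M=np.c_[2*P[:,:2],np.ones(len(P))];s=np.linalg.lstsq(M,(P[:,:2]**2).sum(1),rcond=None)[0]
    return s[:2],np.sqrt(s[2]+s[0]**2+s[1]**2)
E
python3 - <<'E'
from h import *
im=cv2.imread("pics/w1.png");z=np.load("w1.npz");k=z["k"];c=dict(zip(("fx","fy","cx","cy"),k));R,t=z["R"],z["t"]
cen=ray_w(im,c,R,t)
red=cen((0,150,80),(8,255,255),(225,30,365,160),.107);print("red",len(red),red.mean(0))
gr=cen((50,120,60),(85,255,255),(270,165,315,210),.117);print("green",len(gr),gr.mean(0))
bl=cen((100,120,40),(125,255,255),(225,30,365,160),.1365);print("blue",len(bl),bl.mean(0))
# ring: dark/non-deck region silhouette at .107
g=cv2.cvtColor(im,cv2.COLOR_BGR2GRAY);m=np.zeros_like(g);m[22:165,225:362]=(g[22:165,225:362]<140)
m=cv2.morphologyEx(m,cv2.MORPH_OPEN,np.ones((3,3)))
cs,_=cv2.findContours(m,cv2.RETR_EXTERNAL,cv2.CHAIN_APPROX_NONE);cc=max(cs,key=cv2.contourArea)[:,0];print(len(cc),cc.min(0),cc.max(0))
P=np.array([unproj(c,R,t,u,v,.107) for u,v in cc])
ctr,r=circ(P)
for _ in range(3):
    e=abs(np.hypot(*(P[:,:2]-ctr).T)-r);ctr,r=circ(P[e<.003])
print("ring",ctr,r)
Pc=cloud(c,R,t,z["d"])
dk=Pc[(z["d"]>0)&(abs(Pc[...,2]-.095)<.004)];print("deck",np.median(dk[:,2]),cv2.minAreaRect((dk[:,:2]*1000).astype(np.float32)))
rel=red.mean(0)[:2]-ctr;print("red r,ang world",np.hypot(*rel),np.arctan2(rel[1],rel[0]))
w=bl[:,:2]-ctr;b=w.mean(0);print("blue ang",np.arctan2(b[1],b[0]),np.hypot(*b), np.hypot(*w.T).max())
# cover: front edge
for (u,v) in((113,149),(200,149),(101,66),(199,66)):
    print((u,v),unproj(c,R,t,u,v,.109),z["d"][v,u],Pc[v,u])
E
```

```text
red 76 [ 0.60113548 -0.03021043  0.107     ]
green 350 [ 0.47833622 -0.09502855  0.117     ]
blue 332 [ 0.56779916 -0.10188258  0.1365    ]
336 [237  31] [352 151]
ring [ 0.57922062 -0.07988041] 0.06107273721660485
deck 0.09591823456568095 ((547.751953125, -11.9613037109375), (227.465576171875, 299.6864013671875), 8.796903610229492)
red r,ang world 0.054289667986037515 1.1552766368735794
blue ang -2.0496115790831615 0.024790022728233153 0.04102514914651258
(113, 149) [0.49097656 0.10880852 0.109     ] 0.32242 [0.49070182 0.1094723  0.10761921]
(200, 149) [0.50587261 0.01326875 0.109     ] 0.32250878 [0.50564987 0.01353692 0.1075412 ]
(101, 66) [0.57546146 0.12319081 0.109     ] 0.2977261 [0.57538092 0.12252502 0.11026715]
(199, 66) [0.59108683 0.02299317 0.109     ] 0.30009142 [0.59122898 0.02326456 0.10773217]
```

```bash
cat >> h.py <<'E'
YAW=.154; C0=np.array([.5477,-.012]); AX=np.array([.579,-.080]); RED=1.155; N=env.nose_length
def loc(x,y): return C0+np.array([np.cos(YAW)*x-np.sin(YAW)*y,np.sin(YAW)*x+np.cos(YAW)*y])
def tool(th,rho,back): # finger centre behind the flank of a tab at world angle th
    u=np.array([np.cos(th),np.sin(th)]);n=np.array([-u[1],u[0]]);return AX+rho*u-back*n
E
python3 - <<'E'
from h import *
a=loc(-.072,.08)
env.reach([*a,.16+N],q(YAW))
env.movel([*a,.1025+N],.08,stop_force=6)
b=loc(.05,.08)
hit=env.movel([*b,.1025+N],.05,stop_force=10)
s=env.get_state();print(hit,s["time"],s["tcp_pos"]-[0,0,N],s["force"],(s["tcp_pos"][:2]-a)@[np.cos(YAW),np.sin(YAW)])
env.dwell(.2)
e=loc(-.03,.08)
p=s["tcp_pos"].copy();p[:2]-=.015*np.array([np.cos(YAW),np.sin(YAW)])
env.movel(p,.1);p[2]=.18+N;env.movel(p,.2)
for k in range(-2,3):
    print(k,[(None if (j:=kin.inverse_kinematics([*tool(th,.029,.02),.118+N],q(th+k*np.pi/2))) is None else round(j[6],2)) for th in np.linspace(-2.05,1.155,9)])
print(env.get_state()["time"],env.get_state()["qpos"])
E
```

```text
True 6.4167 [0.53632388 0.06714417 0.10149556] [ 0.75710986 -0.03286229 -0.47102242] 0.07289859166611581
-2 [np.float64(-0.78), np.float64(-0.41), np.float64(-0.05), np.float64(0.3), np.float64(0.64), np.float64(0.98), np.float64(1.31), np.float64(1.69), np.float64(-2.86)]
-1 [np.float64(0.59), np.float64(0.96), np.float64(1.32), np.float64(1.72), np.float64(-2.81), np.float64(-2.87), np.float64(-2.87), np.float64(-2.54), np.float64(-2.2)]
0 [np.float64(-2.85), np.float64(-2.89), np.float64(-2.85), np.float64(-2.49), np.float64(-2.14), np.float64(-1.8), np.float64(-1.46), np.float64(-1.13), np.float64(-0.8)]
1 [np.float64(-2.19), np.float64(-1.81), np.float64(-1.44), np.float64(-1.08), np.float64(-0.74), np.float64(-0.4), np.float64(-0.07), np.float64(0.26), np.float64(0.59)]
2 [np.float64(-0.78), np.float64(-0.41), np.float64(-0.05), np.float64(0.3), np.float64(0.64), np.float64(0.98), np.float64(1.31), np.float64(1.69), np.float64(-2.86)]
7.45 [ 0.24848948  0.35398619 -0.59615569  1.92786361  0.24414602  0.93667187
 -1.88311367]
```

The cover reached its stop after about 50 mm, and I'll confirm that by camera later. IK is feasible along the whole dial arc with psi = θ+90°.

```bash
cat >> h.py <<'E'
def look(name):
    env.reach([.4895,-.0566,.36],q(YAW))
    c,R,t=cal("wrist");im,d=camera("wrist");cv2.imwrite(f"pics/{name}.png",im);np.savez(f"{name}.npz",d=d,R=R,t=t,k=[c["fx"],c["fy"],c["cx"],c["cy"]])
    cen=ray_w(im,c,R,t);f=lambda p:np.arctan2(*(p[:2]-AX)[::-1])
    r=cen((0,150,80),(8,255,255),(225,30,365,160),.107);b=cen((100,120,40),(125,255,255),(225,30,365,160),.1365)
    g=cen((50,120,60),(85,255,255),(270,165,315,210),.117)
    print("red",len(r),f(r.mean(0)),"blue",len(b),f(b.mean(0)),"green",g.mean(0),"t",env.get_state()["time"])
    return c,R,t,im,d
E
python3 - <<'E'
from h import *
Z=.118+N
th=-2.05
env.reach([*tool(th,.029,.026),.16+N],q(th+np.pi/2))
print("down",env.movel([*tool(th,.029,.026),Z],.1,stop_force=6))
ths=np.linspace(th,RED-.10,17)
fm=[]
for a in ths:
    h=env.movel([*tool(a,.029,.017),Z],.06,rot=q(a+np.pi/2),stop_force=20)
    s=env.get_state();fm.append(np.round(np.linalg.norm(s["force"]),1))
    if h: print("hit",a,s["force"]);break
print(fm,s["time"])
env.movel([*tool(a,.029,.027),Z],.06);env.movel([*tool(a,.029,.027),.2+N],.2)
look("w2")
E
```

```text
down False
[np.float64(0.8), np.float64(2.1), np.float64(1.9), np.float64(1.0), np.float64(1.4), np.float64(1.7), np.float64(2.1), np.float64(2.2), np.float64(2.4), np.float64(2.7), np.float64(1.6), np.float64(1.4), np.float64(1.0), np.float64(1.5), np.float64(1.8), np.float64(0.7), np.float64(1.3)] 14.4667
red 75 1.1514513634465382 blue 338 1.0980759321469893 green [ 0.47826988 -0.09497759  0.117     ] t 17.225
```

View pics/w2.png

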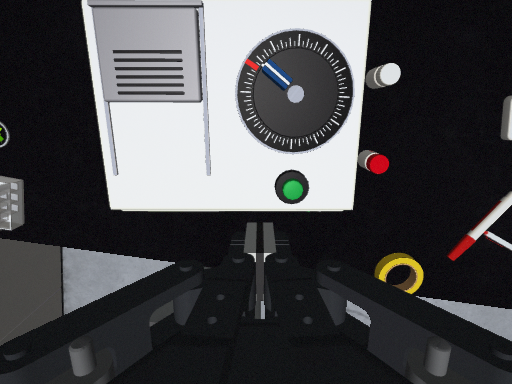

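The cover sits against its rear stop, with its front edge at row ~101. The tab points to about (264,63), just clockwise of the red line at (252,65). I'll measure the tab's white line itself, because the blue mask includes a visible flank.

```bash
cat >> h.py <<'E'
def white(name):
    im=cv2.imread(f"pics/{name}.png");z=np.load(name+".npz");c=dict(zip(("fx","fy","cx","cy"),z["k"]));R,t=z["R"],z["t"]
    h=cv2.cvtColor(im,cv2.COLOR_BGR2HSV);b=np.zeros(h.shape[:2],np.uint8);b[30:160,225:365]=cv2.inRange(h,(100,120,40),(125,255,255))[30:160,225:365]
    hull=cv2.convexHull(cv2.findNonZero(b));m=np.zeros_like(b);cv2.fillConvexPoly(m,hull,1)
    v,u=np.nonzero((m>0)&(h[...,2]>150)&(h[...,1]<110))
    P=np.array([unproj(c,R,t,x,y,.1365) for x,y in zip(u,v)])[:,:2]-AX
    r=np.hypot(*P.T);w=P.mean(0);vx,vy,_,_=cv2.fitLine(P.astype(np.float32),cv2.DIST_HUBER,0,1e-3,1e-3).ravel()
    if vx*w[0]+vy*w[1]<0: vx,vy=-vx,-vy
    print(name,"white",len(P),"centroid ang",np.arctan2(w[1],w[0]),"fit ang",np.arctan2(vy,vx),"r",r.min(),r.max(),"perp offset of axis mm",1000*(vx*w[1]-vy*w[0]))
E
python3 -c "
from h import *
white('w1');white('w2')"
```

```text
w1 white 90 centroid ang -1.9775513450116255 fit ang -1.9810991 r 0.012098111651130214 0.04122669213494828 perp offset of axis mm 0.09511794830012119
w2 white 102 centroid ang 1.0371946696469074 fit ang 1.0463271 r 0.012497793575697847 0.04160476873322476 perp offset of axis mm -0.25010697307730445
```

The white line is at 1.04 rad, and its fit passes through the axis within 0.3 mm. Red is at 1.153, so I'll push 0.115 rad further.

```bash
python3 - <<'E'
from h import *
Z=.118+N;a=1.04
env.reach([*tool(a,.029,.028),.17+N],q(a+np.pi/2))
env.movel([*tool(a,.029,.028),Z],.12,stop_force=6)
for a in(1.05,1.11,1.168):
    print(env.movel([*tool(a,.029,.017),Z],.04,rot=q(a+np.pi/2),stop_force=20))
env.movel([*tool(a,.029,.028),Z],.06);env.movel([*tool(a,.029,.028),.2+N],.2)
look("w3");white("w3")
E
```

```text
False
False
False
red 77 1.1520786984853093 blue 338 1.1954249331926616 green [ 0.47827012 -0.0949636   0.117     ] t 23.4083
w3 white 99 centroid ang 1.1332392360929957 fit ang 1.1423714 r 0.012119637629977913 0.04184680029513325 perp offset of axis mm -0.25044053687034096
```

View pics/w3.png

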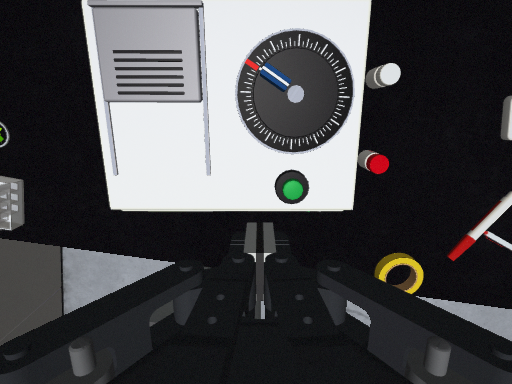

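The index lines up with the red line: error is about 0.01–0.02 rad, or 1 mm or less at the scale. The cover is still at its stop, with its front edge at row 101. Next is the read key.

```bash
python3 - <<'E'
from h import *
k=[.4783,-.095]
env.reach([*k,.15+N],q(YAW))
print(env.movel([*k,.1075+N],.03,stop_force=15))
s=env.get_state();print("tip",s["tcp_pos"]-[0,0,N],"F",s["force"])
env.dwell(.4);s=env.get_state();print("tip",s["tcp_pos"]-[0,0,N],"F",s["force"])
env.movel([*k,.2+N],.15)
look("w4");white("w4")
E
```

```text
True
tip [ 0.47827001 -0.09494933  0.11098378] F [-2.93046747 -0.21598527  8.78595044]
tip [ 0.4782586  -0.09494489  0.11096385] F [-3.62661613  0.34077892  9.42983019]
red 74 1.1573964264501864 blue 330 1.1968730057195387 green [ 0.47807737 -0.09513697  0.117     ] t 26.9083
w4 white 104 centroid ang 1.1455723249797243 fit ang 1.1453296 r 0.011921955298786336 0.04138470273307264 perp offset of axis mm 0.0065953268311210594
```

View pics/w4.png

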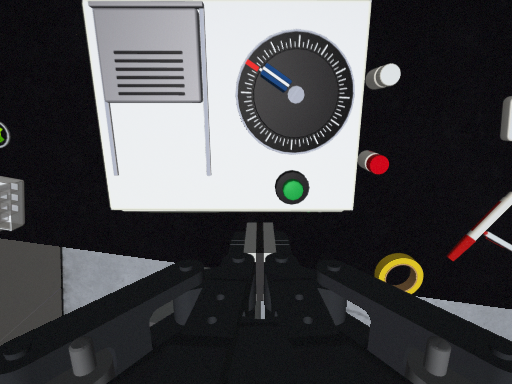

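The key bottomed: the tip stopped 6 mm below the key's top at about 9 N and held there for 0.4 s, and the key's top shows at its original place again. The dial, cover and vials look unchanged. Handing in.

```bash
python3 -c "
from h import *
job.job_done();print(env.get_state()['time'])"
```

```text
the job is handed in; nothing more can be done
the job is handed in; nothing more can be done
```

The photometer is set up and the job is handed in, at about 27 s of the 64 s allowed. No verdict was reported.

- **Cover:** I pushed it about 50 mm with closed fingers until it met its rear stop at the 10 N limit. The last picture still shows it against the stop.
- **Dial:** I pushed it counter-clockwise by one flank of the tab in two strokes. In the last measurement the index line is at 1.145 rad and the red line at 1.157 rad. That is about 0.7 mm apart at the scale, against the 4 mm allowed.
- **Read key:** The press stopped 6 mm down at about 9 N, against 3.5 N needed, and was held for 0.4 s. Its top then showed in its original place. I judged that by eye and by its image position, not by a height reading.
- **Bystanders:** The two vials and the marker look unmoved in the last wrist picture. The beakers and timer were not checked at the end. I had no unexpected contact during any move.

One disagreement came up: the blue mask of the tab read about 0.05 to 0.07 rad off the white line, because it includes a visible flank of the tab. I relied on the white line, whose fit passes within 0.3 mm of the dial axis.

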